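# Take the small solder reel off its post for the next repair

### The arm

A 6-joint arm with a two-finger parallel gripper is mounted at the origin on the work surface. World frame = base frame: x ahead of the robot, y to its left, z up, the work surface at z = 0. Lengths are in m, angles in rad, forces in N, time in s.
With the tool pointing down it reaches from about 0.375 to 0.9 m from the base axis. Payload 3.1 kg.
Tool frame: the origin (TCP) lies at the very end of the fingers, on their centre line; the grasp point (between the pads) lies 19 mm behind it; z points along the fingers, x is the direction in which the jaws open and shut, and the axes are right-handed (so a half turn about z gives the same grasp; the last joint's range is limited). The gripper opens to 87 mm and grips with 3 to 60 N. Pads are 19 mm wide; open, the fingers measure 117 mm over their backs; the gripper's body (75 mm by 190 mm) begins 51 mm behind the grasp point.
Start: joints at [0.968, 0.527, 1.433, -0, 1.181, -0.178], TCP at [0.258, 0.569, 0.223] pointing down, gripper open.
Joint ranges: [-3.08, 3.08], [-0.75, 2.2], [0.22, 2.44], [-1.43, 4.57], [0, 2.65], [-2.85, 2.85]. Speed limits (rad/s): [2.79, 2.79, 3.14, 3.14, 3.14, 3.14].

### API

Orientations are given as a unit quaternion [w, x, y, z].
In Python, from station import * gives the robot as it stands. Calls block until the motion is done:
- movep(position, orientation): joint-space move of the TCP to a pose.
- movel(position, orientation=None, v=0.15, contact_N=None): straight line of the TCP; orientation=None keeps the orientation; v is the mean speed in m/s. With contact_N (N) it stops when the force on the tool has changed by that much, and returns True; else False.
- move_joints(angles): joint-space move.
- gripper_to(opening, f_grip=None): finger opening in m; f_grip is the grip in N (None keeps the last); returns when the fingers have stopped.
- hold(seconds).
- inverse_kinematics(position, orientation): joint angles nearest the present ones, or None.
- get_image(name): name is "side" or "top"; returns a dict with "img" (420x560x3 uint8, red, green, blue), "K" (3x3 intrinsics, pixels), "extrinsics" (4x4, takes a point from camera to world coordinates). Camera axes: x right, y down, z forward; pixel columns grow to the right and rows downward; lengths in m; the calibration is good to about 2 mm. A picture is of the moment at which its call begins. There is no depth.
A pose or a line that the arm cannot do raises MotionError and nothing moves.
- finish_job(): hands the job in, once; it reports no verdict.
Trained networks look in a picture, given as the dict that the camera call returned (one of the last four; its "shot" number tells which), for a name from the list of things; names that differ only in an ending like _2 or _b are one class to them, and where a whole thing is asked for, a point or a joint stands for the part that bears it (a point fixed in the world has none). Each returns a list of dicts, best first, with "score" (0 to 1); they miss things now and then, are a little off and sometimes report something else, mostly with a low value. They report only what shows in the picture. A call takes as long as a camera call. They do not tell look-alikes from the thing itself.
- search_frame(target, picture): "rect" ([left, top, width, height] in pixels, round what is visible of it).
- regions_of(target, picture): "region" (420x560 bool, what is visible of it) and "rect" ([left, top, width, height] in pixels, round what is visible of it).
- spot_point(target, picture): "uv" ([column, row] in pixels: a listed point, or the origin of a listed thing).
Readings, each from a call of its own:
- get_time(): time.
- get_qpos(): joint angles.
- get_qvel(): joint speeds.
- get_joint_efforts(): joint torques, N m.
- get_tool_pos(): TCP position.
- get_orientation(): TCP orientation.
- get_ft_force(): force on the tool from outside, world axes, zero at the start.
- get_ft_torque(): the same for the moment, N m.
- get_width(): finger opening in m.
Only numpy, scipy, OpenCV 4.12 (cv2) and the standard library are available. Lean on these libraries where they do the work, as an engineer would, in place of code of your own. Each camera call takes 0.05 s, during which the arm holds its last target.

### The job

Two reels of solder wire stand on upright posts on the repair bench. Slide the smaller one straight up off its post and set it down gently, lying flat on one of its flanges, on the floor of the low empty steel tray, then let go. Leave the large reel where it is on its post.

Things in the scene. Friction and masses are not known exactly. Their poses are not given: they have to be found in the camera images.
- small_reel_center (a point): Centre (on its axis, half-way up) of the small reel: white plastic flanges, grey solder wire wound nearly flush between them. Diameter 56 mm, height 44 mm, 20 mm through hole along its z axis, 0.2 to 0.4 kg. It starts upright, loose (4 mm play all round) on a 12 mm post, resting on a 30 mm wide collar 22 mm above the bench; below its rim only a 90 mm wide, 10 mm thick base. Any yaw is alike.
- small_stand_tip (a point): Top of the small reel's aluminium post, on its axis, 76 mm above the bench: the post stands 10 mm proud of the reel's upper flange. Post 12 mm in diameter, with a tapered tip; post, collar and dark steel base are one piece fixed to the bench. The reel is free of the post once its centre is 22 mm or more above this point.
- tray_in (a point): Centre of the inner floor of the low open steel tray, empty, fixed to the bench: outside 180 mm (its x axis) by 160 mm (its y axis), walls 3 mm thick and 18 mm high over the bench; the floor lies 3 mm above the bench. The centre of a reel lying flat in it is 22 mm above this point.
- large_reel_center (a point): Centre of the large reel, which looks like the small one but is 76 mm in diameter and 62 mm high, about 0.8 kg; loose on its own fixed stand, centre 53 mm and post top 94 mm above the bench. It is to stay there.
There are look-alikes about, which are no part of the job. Leave any purple or turquoise look-alike of the part that bears small_reel_center alone.

How it is judged:
On the way:
1. the small reel is clear above the top of its post (z of small_reel_center in the frame of small_stand_tip above 0.021 m), for 0.1 s.
At the end, for the whole second after the job is handed in: The small reel lies flat (within 10 degrees) and at rest on the tray's floor, wholly inside the walls, its centre within 5 mm of 22 mm above the floor, and the large reel is on its post within 12 mm of where it began (x of small_reel_center in the frame of tray_in between -0.062 and 0.062 m and y of small_reel_center in the frame of tray_in between -0.052 and 0.052 m and z of small_reel_center in the frame of tray_in between 0.017 and 0.027 m and angle between the z axis of small_reel_center and the z axis of tray_in, either way round below 0.17 rad and linear speed of small_reel below 0.02 m/s and angular speed of small_reel below 0.2 rad/s and distance of large_reel_center from where it was at the start of the episode below 0.012 m); the robot touches nothing.
It fails at once if the small reel is dropped or thrown: it moves faster than 0.7 m/s (a fall of about 25 mm) with no finger on it (linear speed of small_reel above 0.7 m/s and contact force between small_reel and the fingers below 0.05 N).
It fails at once if the large reel is shifted more than 12 mm (distance of large_reel_center from where it was at the start of the episode above 0.012 m).
It also fails if it takes over 37 s, if anything falls off the work surface, if the arm or the gripper's body presses on something with over 40 N, if the wrist force passes 120 N, or if a joint passes its speed limit or range.

## Working session

There is one attempt and no reset: what is moved stays moved. The work goes in short steps, each a Python script; the robot and the scene stay as the last script left them, time stands still between calls to the robot, and variables do not carry over. Pictures are saved under pics/ and viewed, and the job is handed in when it is done.

```bash
mkdir -p pics; ls
python3 - <<'E'
from station import *
import cv2
for n in("side","top"):
    p=get_image(n); cv2.imwrite(f"pics/{n}0.png",p["img"][:,:,::-1]); print(n,p["K"].tolist(),p["extrinsics"].round(4).tolist())
    for t in("small_reel_center","small_stand_tip","tray_in","large_reel_center"):
        print(t,[(round(d["score"],2),[round(float(x)) for x in d["uv"]]) for d in spot_point(t,p)])
print(get_time())
E
```

```text
pics
side [[457.3435789820709, 0.0, 282.4292238570278], [0.0, 457.3435789820709, 219.50962197977293], [0.0, 0.0, 1.0]] [[0.997, -0.0394, 0.0667, 0.4743], [-0.0768, -0.6107, 0.7881, -1.0406], [0.0097, -0.7909, -0.6119, 0.8379], [0.0, 0.0, 0.0, 1.0]]
small_reel_center [(0.9, [317, 296]), (0.71, [267, 302]), (0.7, [258, 352])]
small_stand_tip [(0.95, [266, 288])]
tray_in [(0.84, [277, 230]), (0.65, [263, 286])]
large_reel_center [(0.84, [277, 158])]
top [[482.9466495081903, 0.0, 278.4987129451803], [0.0, 482.9466495081903, 205.7305697884663], [0.0, 0.0, 1.0]] [[-0.0204, -0.9841, 0.1763, 0.3276], [-0.9998, 0.0205, -0.0016, -0.0364], [-0.002, -0.1763, -0.9843, 1.1826], [0.0, 0.0, 0.0, 1.0]]
small_reel_center [(0.82, [444, 229]), (0.74, [378, 172]), (0.55, [395, 218]), (0.19, [399, 214])]
small_stand_tip [(0.81, [397, 212])]
tray_in []
large_reel_center [(0.81, [129, 192]), (0.18, [399, 212])]
0.5
```

View pics/side0.png

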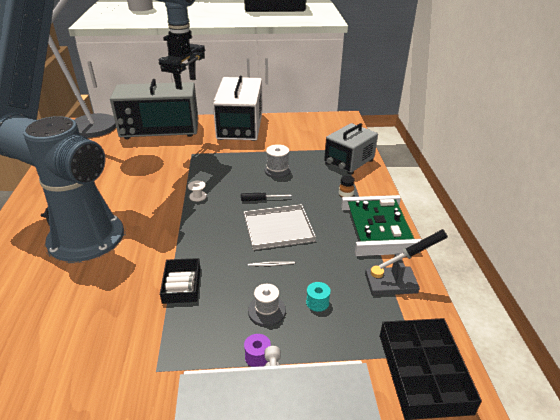

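View pics/top0.png

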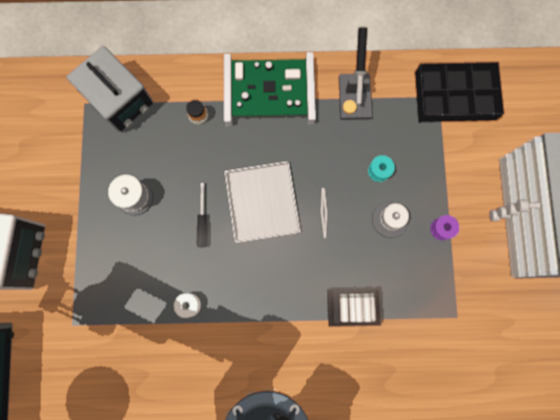

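The top picture shows the white small reel on its stand at about (396,216), with the turquoise look-alike at (382,168) and the purple one at (446,228). The tray is centred near (262,202) and the large reel is at (126,192). The side picture shows the small reel at (267,300), the tray at (278,227), turquoise at (318,296) and purple at (258,350). Next I'll triangulate.

```bash
cat > h.py <<'E'
from station import *
import numpy as np, cv2
def proj(p,X):
    T=np.linalg.inv(p["extrinsics"]); c=(T[:3,:3]@np.atleast_2d(X).T).T+T[:3,3]
    q=(p["K"]@c.T).T; return q[:,:2]/q[:,2:]
def tri(pa,ua,pb,ub):
    P=[p["K"]@np.linalg.inv(p["extrinsics"])[:3] for p in(pa,pb)]
    X=cv2.triangulatePoints(P[0],P[1],np.array(ua,float).reshape(2,1),np.array(ub,float).reshape(2,1)).ravel(); X=X[:3]/X[3]
    return X,[np.round(proj(p,X)[0]-u,1) for p,u in((pa,ua),(pb,ub))]
def plane(p,u,z):
    d=p["extrinsics"][:3,:3]@np.linalg.solve(p["K"],[u[0],u[1],1]); o=p["extrinsics"][:3,3]
    return o+d*(z-o[2])/d[2]
E
python3 - <<'E'
from h import *
S=get_image("side");T=get_image("top")
def best(t,p,near): 
    L=[d["uv"] for d in spot_point(t,p)]; 
    return min(L,key=lambda u:np.hypot(*(np.array(u)-near))) if L else None
for t,a,b in(("small_reel_center",(267,300),(396,216)),("small_stand_tip",(266,288),(397,213)),("large_reel_center",(277,158),(129,192)),("small_reel_center",(318,296),(382,168)),("small_reel_center",(258,352),(446,228))):
    u,v=best(t,S,a),best(t,T,b); print(t,np.round(u,1),np.round(v,1),*tri(S,u,T,v))
for n,p,c in(("side",S,(278,227)),("top",T,(262,202))):
    for d in regions_of("tray_in",p)[:3]:
        m=d["region"].astype(np.uint8)
        r=cv2.minAreaRect(np.argwhere(m)[:,::-1].astype(np.float32))
        pts=np.array([q for q in np.argwhere(m)[:,::-1]]); h=cv2.convexHull(pts.astype(np.int32)); 
        e=0.02*cv2.arcLength(h,True);k=cv2.approxPolyDP(h,e,True)[:,0]
        print(n,d["score"],d["rect"],k.tolist())
        if n=="top":print([plane(p,q,0.018).round(3).tolist() for q in k])
for n,p,(x,y,w,hh) in(("side",S,(190,130,180,240)),("top",T,(200,130,280,140))):
    c=p["img"][y:y+hh,x:x+w,::-1]; f=min(800/w,600/hh); cv2.imwrite(f"pics/{n}1.png",cv2.resize(c,None,fx=f,fy=f,interpolation=cv2.INTER_CUBIC)); print(n,f)
E
```

```text
small_reel_center [265.5 299.5] [397.2 217. ] [ 0.49811025 -0.31986089  0.04707662] [array([-0.1,  0. ]), array([-0. , -0.1])]
small_stand_tip [263.5 288.9] [398.8 215.6] [ 0.49542513 -0.31597775  0.07855292] [array([ 0.4, -0.1]), array([0. , 0.4])]
large_reel_center [279.  155.8] [133.3 195.1] [0.56713891 0.30530886 0.06319347] [array([-2. ,  0.5]), array([-0.2, -2.6])]
small_reel_center [317.4 294.8] [381.4 170.6] [ 0.62064117 -0.29382776  0.02477723] [array([-1.3,  0.3]), array([-0.1, -1.2])]
small_reel_center [259.4 351.2] [440.5 230.6] [ 0.47333524 -0.43301125  0.00828181] [array([-2.8,  0.5]), array([-0.3, -2.2])]
side 0.87 [243.2, 206.9, 73.6, 42.5] [[315, 240], [253, 249], [244, 211], [301, 205]]
top 0.82 [224.8, 159.0, 73.7, 84.3] [[299, 231], [235, 242], [225, 171], [287, 162]]
[[0.473, -0.087, 0.018], [0.449, 0.069, 0.018], [0.626, 0.093, 0.018], [0.646, -0.062, 0.018]]
side 2.5
top 2.857142857142857
```

View pics/side1.png

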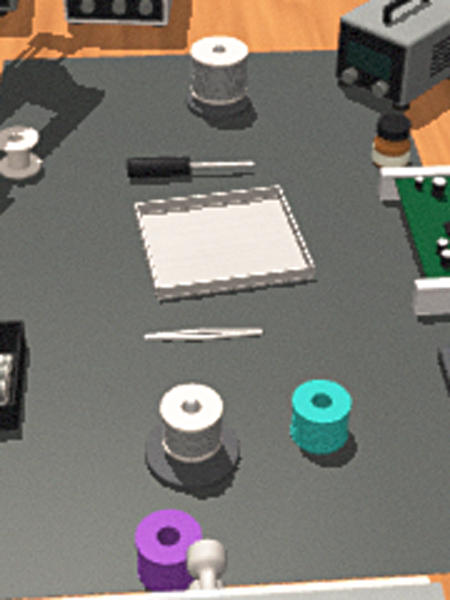

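View pics/top1.png

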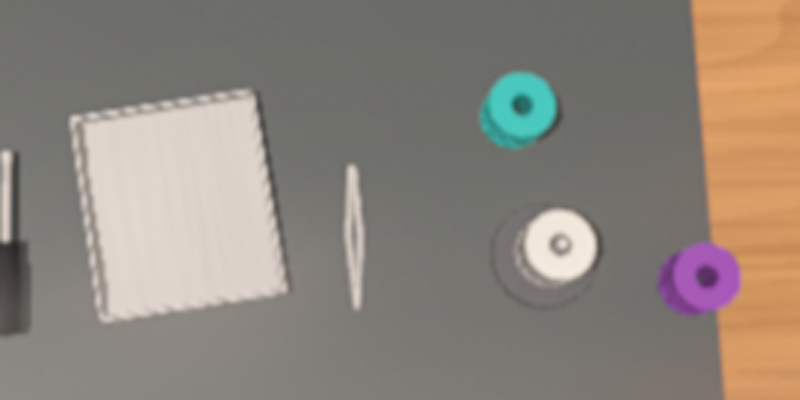

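Run:
```python
from h import *
from scipy.spatial.transform import Rotation as R
S=get_image("side");T=get_image("top")
for n,a,b in(("tip",(266.2,291.2),(396.3,215)),("flange",(266.8,293.2),(396.4,215.4))): print(n,*tri(S,a,T,b))
print("base",plane(T,(391,219.6),.01))
# region fit of reel: model silhouette vs. mask
from scipy.optimize import minimize
a=np.linspace(0,2*np.pi,60)
def sil(p,c):
    X=np.array([[c[0]+.028*np.cos(t),c[1]+.028*np.sin(t),c[2]+s] for t in a for s in(-.022,.022)])
    m=np.zeros((1680,2240),np.uint8); cv2.fillConvexPoly(m,cv2.convexHull(((proj(p,X)+.5)*4).astype(np.int32)),1)
    return cv2.resize(m.astype(np.float32),(560,420),interpolation=cv2.INTER_AREA)
ms=[]
for p,c in((S,(267,300)),(T,(394,218))):
    L=[d for d in regions_of("small_reel_center",p) if d["region"][c[1],c[0]]]; print([(d["score"],d["rect"]) for d in L]); ms.append((p,L[0]["region"].astype(np.float32)))
f=lambda c:sum(np.abs(sil(p,c)-m).sum() for p,m in ms)
r=minimize(f,[.497,-.318,.045],method="Nelder-Mead",options=dict(initial_simplex=[[.497,-.318,.045],[.502,-.318,.045],[.497,-.312,.045],[.497,-.318,.052]],xatol=1e-4));print("fit",r.x,r.fun)
print(get_orientation(),get_width())
for d in(-45,135):
    x=np.array([np.cos(np.radians(d)),np.sin(np.radians(d)),0]);z=np.array([0,0,-1.]);y=np.cross(z,x)
    q=R.from_matrix(np.c_[x,y,z]).as_quat()[[3,0,1,2]]
    for P in([.497,-.318,.2],[.497,-.318,.03],[.548,.003,.2],[.548,.003,.01]):
        j=inverse_kinematics(P,q);print(d,q.round(4),None if j is None else np.round(j,2))
```

```text
tip [ 0.50007321 -0.3130339   0.06716627] [array([-0.2,  0. ]), array([-0. , -0.2])]
flange [ 0.50059845 -0.31448989  0.06185747] [array([-0.5,  0.1]), array([-0.1, -0.5])]
base [ 0.49729648 -0.31352331  0.01      ]
[(0.65, [255.4, 285.6, 19.7, 27.4])]
[]Traceback (most recent call last):
  File "<stdin>", line 15, in <module>
IndexError: list index out of range
```

Run:
```python
from h import *
from scipy.spatial.transform import Rotation as R
from scipy.optimize import minimize
S=get_image("side");T=get_image("top")
a=np.linspace(0,2*np.pi,60)
def sil(p,c):
    X=np.array([[c[0]+.028*np.cos(t),c[1]+.028*np.sin(t),c[2]+s] for t in a for s in(-.022,.022)])
    m=np.zeros((1680,2240),np.uint8); cv2.fillConvexPoly(m,cv2.convexHull(((proj(p,X)+.5)*4).astype(np.int32)),1)
    return cv2.resize(m.astype(np.float32),(560,420),interpolation=cv2.INTER_AREA)
ms=[]
for p,(x0,y0,x1,y1) in((S,(245,278,290,325)),(T,(370,195,420,240))):
    m=np.zeros((420,560),np.uint8); g=p["img"][y0:y1,x0:x1].mean(2); t=125
    m[y0:y1,x0:x1]=g>t; n,l,s,c=cv2.connectedComponentsWithStats(m); k=1+s[1:,4].argmax(); m=(l==k).astype(np.uint8)
    h=cv2.convexHull(np.argwhere(m)[:,::-1].astype(np.int32)); cv2.fillConvexPoly(m,h,1); print(s[k],c[k]); ms.append((p,m.astype(np.float32)))
f=lambda c,M=ms:sum(np.abs(sil(p,c)-m).sum() for p,m in M)
I=[[.497,-.318,.045],[.503,-.318,.045],[.497,-.311,.045],[.497,-.318,.052]]
r=minimize(f,I[0],method="Nelder-Mead",options=dict(initial_simplex=I,xatol=1e-4));print("fit",r.x,r.fun,[m.sum() for _,m in ms])
for M in ms:
    r=minimize(lambda c:f([*c,.044],[M]),I[0][:2],method="Nelder-Mead",options=dict(initial_simplex=[i[:2] for i in I[:3]],xatol=1e-4));print("single, z=.044",r.x,r.fun)
for d in(-45,135):
    x=np.array([np.cos(np.radians(d)),np.sin(np.radians(d)),0]);z=np.array([0,0,-1.]);y=np.cross(z,x)
    q=R.from_matrix(np.c_[x,y,z]).as_quat()[[3,0,1,2]]
    for P in([.497,-.318,.2],[.497,-.318,.03],[.548,.003,.2],[.548,.003,.01]):
        j=inverse_kinematics(P,q);print(d,q.round(4),None if j is None else np.round(j,2))
print(get_time())
```

```text
[253 283  27  20 402] [265.98258706 292.46268657]
[379 203  30  28 642] [393.8847352  216.47040498]
fit [ 0.49996279 -0.30966991  0.05044756] 369.25 [np.float32(420.0), np.float32(664.0)]
single, z=.044 [ 0.50208008 -0.28335205] 258.125
single, z=.044 [ 0.49977981 -0.31308814] 100.9375
-45 [-0.      0.9239 -0.3827  0.    ] [-0.76  0.51  1.55 -0.    1.09  0.03]
-45 [-0.      0.9239 -0.3827  0.    ] [-0.76  0.75  1.66 -0.    0.73  0.03]
-45 [-0.      0.9239 -0.3827  0.    ] [-0.2   0.45  1.65 -0.    1.04  0.59]
-45 [-0.      0.9239 -0.3827  0.    ] [-0.2   0.76  1.77 -0.    0.61  0.59]
135 [0.     0.3827 0.9239 0.    ] None
135 [0.     0.3827 0.9239 0.    ] None
135 [0.     0.3827 0.9239 0.    ] [-0.2   0.45  1.65 -0.    1.04 -2.55]
135 [0.     0.3827 0.9239 0.    ] [-0.2   0.76  1.77 -0.    0.61 -2.55]
1.5
```

Run:
```python
from h import *
S=get_image("side");T=get_image("top");a=np.linspace(0,2*np.pi,80);out=[]
for p,(x,y) in((S,(240,275)),(T,(368,192))):
    c=cv2.resize(p["img"][y:y+55,x:x+55,::-1],None,fx=7,fy=7,interpolation=cv2.INTER_CUBIC)
    for C,col in(((.4995,-.3145),(0,0,255)),):
        for z,r in((.066,.028),(.022,.028),(.010,.045),(.076,.003)):
            X=np.c_[C[0]+r*np.cos(a),C[1]+r*np.sin(a),z+0*a]
            cv2.polylines(c,[np.round((proj(p,X)-[x,y]+.5)*7).astype(np.int32)],True,col,1)
    out.append(c)
cv2.imwrite("pics/ov.png",np.hstack(out))
```

```text
(no output)
```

View pics/ov.png

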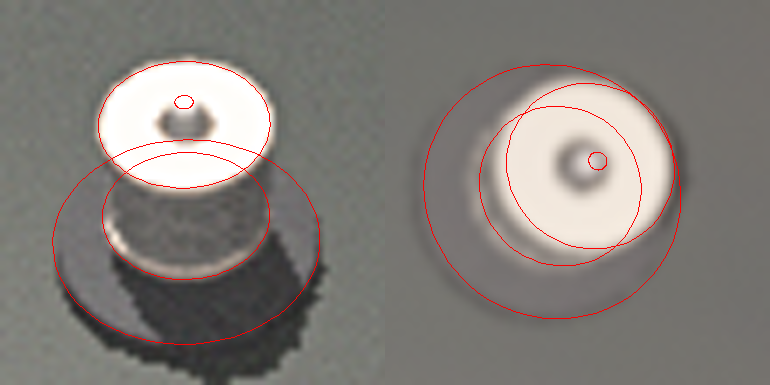

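The side overlay fits well. The top view is about 1 px (2 mm) off in y, so I'll split the difference. Approach next.

```bash
cat >> h.py <<'E'
Q=[0,0.92388,-0.38268,0]
C=[.499,-.3135]; TR=[.548,.003]
E
python3 - <<'E'
from h import *
p=get_tool_pos(); movel([p[0],p[1],.33],v=.25)
movep([*C,.25],Q); print(get_time())
movel([*C,.12],v=.25)
for n in("side","top"):
    I=get_image(n);cv2.imwrite(f"pics/{n}2.png",I["img"][:,:,::-1])
print(get_time(),get_tool_pos(),get_orientation(),get_width())
E
```

```text
5.4
6.1667 [ 0.50039203 -0.31453852  0.1219627 ] [ 7.37454964e-04  9.23926826e-01 -3.82563128e-01  2.03221969e-03] 0.0869893923881704
```

View pics/side2.png

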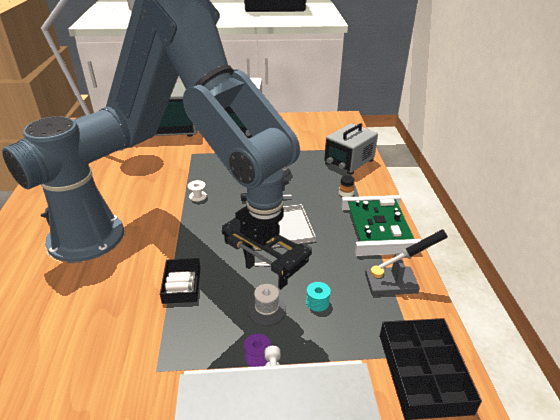

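The side picture shows the gripper over the reel at (267,298), with the jaws on the diagonal and clear of turquoise (318,296) and purple (258,350). Descend and grip next.

Run:
```python
from h import *
print(movel([*C,.031],Q,v=.12,contact_N=6), get_tool_pos(), get_ft_force())
gripper_to(.066)
f0=get_ft_force()
for n in("side","top"):
    I=get_image(n);cv2.imwrite(f"pics/{n}3.png",cv2.resize(I["img"][(220 if n=="side" else 130):(370 if n=="side" else 280),(180 if n=="side" else 300):(380 if n=="side" else 500),::-1],None,fx=3,fy=3))
gripper_to(0.0,20); print(get_width(),f0,get_ft_force(),get_tool_pos(),get_time())
```

```text
False [ 0.49950324 -0.31393342  0.0316651 ] [-0.36682695  0.21055605  0.04566375]
0.0554509104467867 [-0.27114875  0.32348126 -0.00432408] [-0.79562461 -0.09979518  0.3218593 ] [ 0.49890176 -0.31343869  0.03096506] 8.225
```

View pics/side3.png

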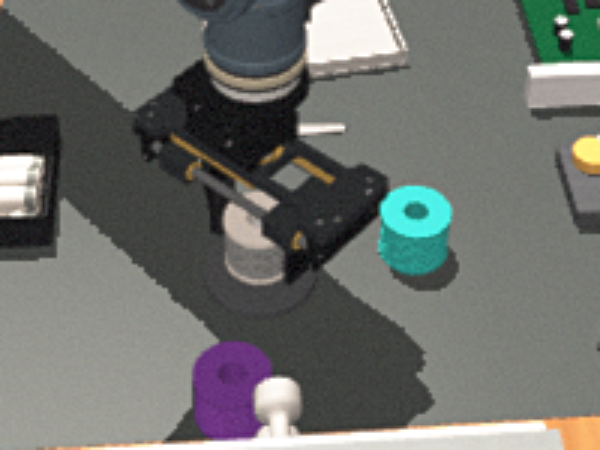

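The crop shows the fingers on either side of the reel at (255,240). It closed at 55.5 mm with almost no side force, so the grip is centred. Lift.

Run:
```python
from h import *
gripper_to(0.0,30)
movel([*C,.05],v=.05); print(get_ft_force(),get_width())
movel([*C,.15],v=.1); hold(.2); print(get_ft_force(),get_width(),get_tool_pos(),get_time())
for n in("side","top"):
    I=get_image(n);cv2.imwrite(f"pics/{n}4.png",cv2.resize(I["img"][(190 if n=="side" else 130):(340 if n=="side" else 280),(180 if n=="side" else 300):(380 if n=="side" else 500),::-1],None,fx=3,fy=3))
```

```text
[-0.02838013 -0.4957913  -2.42473376] 0.05557802963833108
[ 0.67806899  0.81762262 -2.61538003] 0.055406581933717884 [ 0.49866215 -0.31324947  0.14925266] 10.325
```

View pics/side4.png

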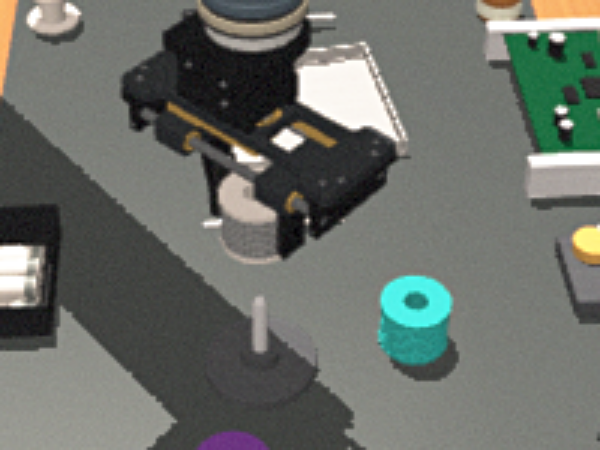

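The picture shows the reel at (250,215) held upright, well clear of the bare post at (260,320). On to the tray.

Run:
```python
from h import *
movel([*TR,.15],Q,v=.2); movel([*TR,.035],v=.12); hold(.15)
print(get_ft_force(),get_tool_pos())
c=movel([*TR,.008],v=.02,contact_N=2.5); print(c,get_tool_pos(),get_ft_force(),get_width(),get_time())
for n in("side","top"):
    I=get_image(n);cv2.imwrite(f"pics/{n}5.png",cv2.resize(I["img"][150:300,180:380,::-1],None,fx=3,fy=3))
```

```text
[ 0.43339143  1.20916598 -2.61706051] [0.54862624 0.00290634 0.03580438]
True [0.54791561 0.00302623 0.01191045] [-0.58458068  0.7731858   5.20005344] 0.055766919992968 14.4833
```

View pics/side5.png

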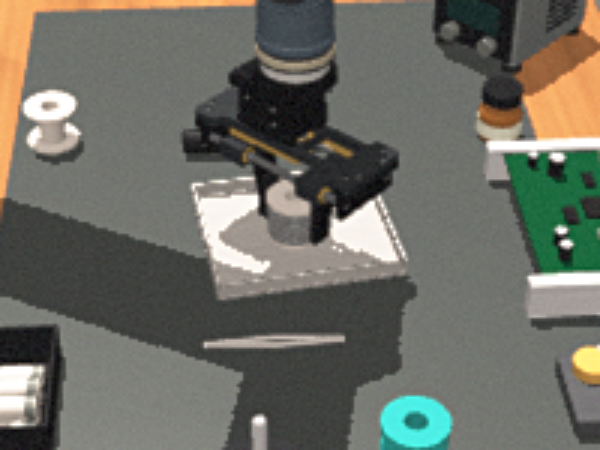

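Floor contact came at TCP z = 0.0119, where 0.012 was expected. The picture shows the reel at (290,215), flat inside the tray. Release and retreat.

Run:
```python
from h import *
gripper_to(.075); hold(.2)
print(get_width(),get_ft_force())
movel([*TR,.16],v=.12); movel([.40,.25,.35],v=.3); hold(.3)
print(get_time(),get_tool_pos())
for n in("side","top"):
    I=get_image(n);cv2.imwrite(f"pics/{n}6.png",I["img"][:,:,::-1])
    print([(round(d["score"],2),np.round(d["uv"],1)) for d in spot_point("small_reel_center",I)],proj(I,[*TR,.025]).round(1), [np.round(d["uv"],1) for d in spot_point("large_reel_center",I)[:1]])
```

```text
0.07524126001230948 [ 1.18154811 -0.62251711 -0.33513502]
18.45 [0.40023608 0.24938717 0.34942747]
[(0.97, array([257.5, 352.4])), (0.66, array([278.3, 222.9])), (0.63, array([318.8, 294.4]))] [[277.4 220.4]] [array([279.6, 157.2])]
[(0.95, array([381. , 171.8])), (0.92, array([263.4, 201.5])), (0.87, array([443.2, 227.1])), (0.24, array([260.5, 199.6]))] [[261.5 200.8]] [array([128.6, 193.2])]
```

View pics/side6.png

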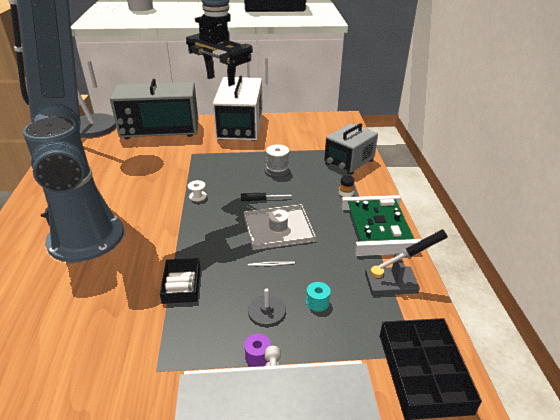

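View pics/top6.png

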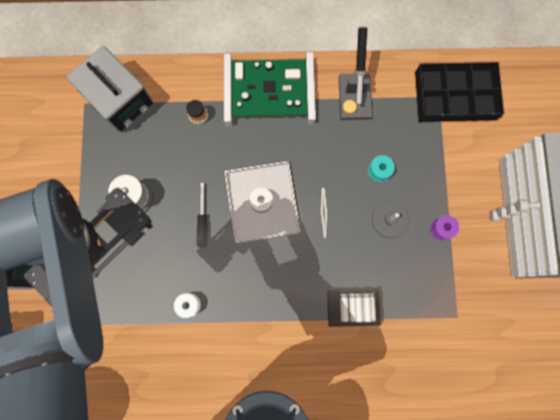

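The reel lies flat in the middle of the tray, at (278,221) in the side view and (262,200) in the top view. The large reel is unmoved at (277,158), the post is bare, and the arm is clear at z = 0.35.

```bash
python3 -c "
from station import *
finish_job()"
```

```text
the job is handed in; nothing more can be done
```

The small reel is lying flat near the middle of the tray, released, and the job is handed in. I finished at about 18.5 s of the 37 s allowed; the hand-in itself gives no verdict.

- **Grip and lift:** I gripped the reel at a 55.5 mm opening with 30 N. I lifted it about 118 mm straight up, and the picture showed it well clear of the bare post.
- **Placing:** I lowered it slowly into the tray, and it touched the floor with the tool at z = 0.0119 m (expected 0.012 m). I then opened the fingers and backed away.
- **Last checks:** Both views show the reel flat, within about 2.5 px of the point I aimed for. The large reel sits on its post where it began, and the purple and turquoise look-alikes were left alone.
- **What disagreed:**
  - The two cameras differed by about 2 mm on the small reel's position, so I split the difference; the low side force during gripping showed that was close enough.
  - One brightness-based fit was off because it missed the shaded side of the reel, so I discarded it.
  - The network missed the tray point in the top view, and the reel's outline there too. I used the tray's outline and an overlay of the expected shape instead.

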